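# Lock the castle nut of a table-top press

### The arm

A 6-joint arm with a two-finger parallel gripper is mounted at the origin on a cart in front of the work surface, level with it; the furniture and walls round the work are solid. World frame = base frame: x ahead of the robot, y to its left, z up, the work surface at z = 0. Lengths are in mm, angles in rad, forces in N, time in s.
With the tool pointing down it reaches from about 300 to 775 mm from the base axis. Payload 14.6 kg.
Tool frame: the origin (TCP) lies at the very end of the fingers, on their centre line; the grasp point (between the pads) lies 19 mm behind it (manip.grip_point_offset is the distance from the TCP to the grasp point, in mm); z points along the fingers, y is the line along which they close (so a half turn about z gives the same grasp; the last joint's range is limited). The gripper opens to 94 mm and grips with 3 to 60 N. Pads are 16 mm wide; open, the fingers measure 119 mm over their backs; the gripper's body (75 mm by 177 mm) begins 78 mm behind the grasp point.
Start: joints at [1.202, 0.3, 1.521, -0, 1.321, -0.067], TCP at [163.479, 525.132, 205.446] pointing down, gripper open.
Joint ranges: [-3.03, 3.03], [-0.79, 2.21], [0.23, 2.52], [-1.04, 4.18], [0, 3.07], [-2.55, 2.55]. Speed limits (rad/s): [2.22, 2.22, 2.57, 3.14, 3.14, 3.14].

### API

Orientations are given as [roll, pitch, yaw] about the fixed x, y, z axes, in that order (R = Rz(yaw) Ry(pitch) Rx(roll)).
In Python, from cell import telemetry, eyes, manip gives the robot as it stands.
- The arm moves only by the tool play_rows, never from a script. Its arguments are lists of equal length, an entry for each row: "translation": the shift along the world's x, y, z in m, a list of three; "yaw": the turn about the world's z in rad. A call has 1 to 12 rows; each row is the pose to reach, as a shift and turn from the pose commanded when the call began; what a row does not reach only later rows make up. A row lasts 1/8 s, in which the tool goes at most 62.5 mm and 10.7 degrees, less where a joint would pass 70% of its speed; a pose out of reach is approached as far as the arm can. A call with a gripper value outside its range is refused whole. "hand" is the opening, from 0 (shut) to 1 (fully open), set as the call begins (left out, the last holds). The fingers move at their own pace and stop on an object; "force" is the grip in N (left out, the last holds). Time passes only in rows, so rows that repeat a pose let the fingers close. It gives the time, the measured TCP pose, the force, the opening and the grip force at its end, in the units of the state.
- telemetry.read_state(): the state, without advancing time (a new reading comes with each control period).
- eyes.camera(name): name is "scene" or "top"; returns a dict with "pixels" (480x640x3 uint8, red, green, blue), "fx", "fy", "cx", "cy" (pixels), "dist_coeffs" ([k1, k2, p1, p2, k3] as OpenCV has them; the pictures are not rectified), "cam_to_world" (4x4, takes a point from camera to world coordinates). Camera axes: x right, y up, looking along -z (the intrinsics and any distortion apply to the point x, -y, -z); pixel columns grow to the right and rows downward; lengths in mm; the calibration is good to about 2 mm. A picture is of the moment at which its call begins. There is no depth.
- manip.sign_off(): hands the job in; it is judged then, once.
The state is a dict: "clock": time; "joints": joint angles; "qd": joint speeds; "effort": joint torques, N m; "eef_pos": TCP position; "eef_rot": TCP orientation; "wrist_force": force on the tool from outside, world axes, zero at the start; "moment": the same for the moment, N m; "finger_gap": finger opening in mm; "finger_force": force on a finger pad.
Only numpy, scipy, OpenCV 4.12 (cv2) and the standard library are available. Lean on these libraries where they do the work, as an engineer would, in place of code of your own. Each camera call takes 0.05 s, during which the arm holds its last target. There are 200 camera calls.

### The job

Take the locking pin from its wooden rest and stand it in the hole of the press's bracket, where it rests loosely on the rim of the big slotted nut. Then turn the nut clockwise (seen from above) by its grip bar to the next slot, so that the pin drops fully home, and go on gently until you feel the nut come up solid against the pin: firmly, but without straining the pin. Let go, and leave the things around where they are.

Things in the scene. Friction and masses are not known exactly. Their poses are not given: they have to be found in the camera images.
- press: The press, fixed: a wooden board 168 x 150 mm, a round aluminium mould on it and a dark steel bracket at its -x edge. Origin on the worktop under the nut's vertical axis; x points from the bracket to the nut's axis, z up.
- bore (a point): Centre of the mouth of the bracket's vertical hole, on the bracket's top, 74 mm above the worktop, 48 mm from the nut's axis on the press's -x side. The hole, 11 mm across with a 2 mm chamfer, goes through the bracket (12 mm thick, 30 mm wide in y). 2 mm below the bracket passes the nut's rim. Axes as the press.
- nut: Steel castle nut, its slotted ring a hexagon 112 mm across flats; origin on its axis, at its underside, 40 mm above the worktop. It turns about the vertical axis only, with a steady friction of about 0.15 N m, and stays where it is left. Clockwise from above is negative about z.
- rim (a point): Point on the nut's axis at the height of its rim's top, 60 mm above the worktop. The rim has six slots open at the top, 12 mm wide and 12 mm deep, in the middles of the flats, 60 degrees apart, passing under the hole. At the start solid rim stands under the hole and the next slot is 10 to 56 degrees of clockwise turn away.
- grip_bar (a point): Centre of the nut's wooden grip bar, on the nut's axis 102 mm above the worktop: 60 mm long along its x, 14 mm thick along its y, 28 mm high, on a round stem. The slotted ring is clamped to the hub at an angle that differs each time: with a slot under the hole the bar lies within 18 degrees of the press's x axis, so the slot must be found by feel.
- pin_head (a point): Steel locking pin, 54 mm long, 60 g: centre of its head, an upright cylinder 20 mm thick, 30 mm high. It starts upright in the rest, head on the rest's top. On the nut's rim in the bracket's hole this point is 25 mm above bore, fully home 15 mm. Set it in with fingers that close along the press's y axis, clear of the grip bar's end.
- pin_tip (a point): Lower end of the pin's shaft (9 mm thick, 24 mm long, tapered tip), 39 mm under the head's centre. It stands loose in the hole (1 mm play all round) and falls by its own weight when a slot comes under it; the slot has 3 mm of play on it. Solid contact: 4 N or more between nut and pin; over 12 N, from the side or pressed down, strains it, so let it go just above the rim.
- rest: Light wooden block 56 x 56 x 30 mm, fixed to the worktop, with a 13 mm hole in its middle in which the pin stands; origin at the centre of its underside.
- egg_cup: Bystander, loose: the wooden egg cup; origin at the centre of its underside.
- salt_shaker: Bystander, loose: the glass salt shaker; origin at the centre of its underside.
- spice_0: Bystander, loose: the small spice jar; origin at the centre of its underside.
- matchbox: Bystander, loose: the wooden matchbox; origin at the centre of its underside.
- tumbler: Bystander, loose: the glass tumbler; origin at the centre of its underside.
- jam_jar: Bystander, loose: the jam jar; origin at the centre of its underside.
There are look-alikes about, which are no part of the job. What is meant by the rest is not pink, purple or red, and is the smaller of those in its own colour.

How it is judged:
By the outcome, as a careful person would: the job done as asked, in the order asked, and still so for the second after the job is handed in, with the robot touching nothing.
It also fails if it takes over 67 s, if anything falls off the work surface, if the arm or the gripper's body presses on something with over 40 N, if the wrist force passes 120 N, or if a joint passes its speed limit or range.

## Working session

There is one attempt and no reset: what is moved stays moved. The work goes in short steps, Python scripts to look and compute and a tool call to move; the robot and the scene stay as the last step left them, time stands still between calls to the robot, and variables do not carry over. Pictures are saved under pics/ and viewed, at most 10 in all, crops included, and the job is handed in when it is done.

Besides the shell and the picture viewer there is one more tool, called after "Request:" as name(argument=value, ...), one argument or row to a line, values as JSON. play_rows: Moves the arm, as the interface text tells. Its arguments: {"type":"object","properties":{"translation":{"type":"array","items":{"type":"array","items":{"type":"number"}}},"yaw":{"type":"array","items":{"type":"number"}},"hand":{"type":"number"},"force":{"type":"number"}},"required":["translation","yaw"]}

```bash
ls; mkdir -p pics
cat > h.py <<'E'
import numpy as np, cv2
from cell import telemetry, eyes, manip
def snap(n,f):
    c=eyes.camera(n); cv2.imwrite(f'pics/{f}.png',cv2.cvtColor(c['pixels'],cv2.COLOR_RGB2BGR)); np.save(f'pics/{f}.npy',c,allow_pickle=True); return c
def load(f): return np.load(f'pics/{f}.npy',allow_pickle=True).item()
def K(c): return np.array([[c['fx'],0,c['cx']],[0,c['fy'],c['cy']],[0,0,1.]])
def ray(c,uv):
    p=cv2.undistortPoints(np.array([[uv]],float),K(c),np.array(c['dist_coeffs'],float))[0,0]
    T=np.array(c['cam_to_world']); return T[:3,3],T[:3,:3]@np.array([p[0],-p[1],-1])
def onz(c,uv,z):
    o,d=ray(c,uv); return o+d*(z-o[2])/d[2]
def proj(c,P):
    T=np.array(c['cam_to_world']); q=(np.atleast_2d(P)-T[:3,3])@T[:3,:3]; q=q*[1,-1,-1]
    return cv2.projectPoints(q,np.zeros(3),np.zeros(3),K(c),np.array(c['dist_coeffs'],float))[0][:,0]
E
python3 - <<'E'
from h import *
for n in('scene','top'):
    c=snap(n,n+'0'); print(n,c['fx'],c['dist_coeffs'],np.round(c['cam_to_world'],2))
print(telemetry.read_state())
E
```

```text
pics
scene 582.9778944339404 [-0.00536313  0.          0.          0.          0.        ] [[ 5.7000e-01  3.2000e-01 -7.6000e-01 -6.3948e+02]
 [-8.2000e-01  2.4000e-01 -5.2000e-01 -9.7918e+02]
 [ 2.0000e-02  9.2000e-01  4.0000e-01  7.0699e+02]
 [ 0.0000e+00  0.0000e+00  0.0000e+00  1.0000e+00]]
top 468.8173393277651 [-0.11890229  0.          0.          0.          0.        ] [[ 4.40000e-01  8.40000e-01 -3.20000e-01  2.04300e+01]
 [-9.00000e-01  4.10000e-01 -1.60000e-01 -4.05090e+02]
 [-0.00000e+00  3.60000e-01  9.30000e-01  1.57712e+03]
 [ 0.00000e+00  0.00000e+00  0.00000e+00  1.00000e+00]]
{'clock': 0.1, 'joints': array([ 1.20241153e+00,  3.00436937e-01,  1.52151052e+00, -2.22759033e-06,
        1.32071607e+00, -6.66290405e-02]), 'qd': array([ 0.00099876, -0.00309867, -0.00017528, -0.00032871, -0.00126029,
       -0.00090873]), 'effort': array([ 2.80853592e-04, -5.32635176e+01, -3.53285122e+01,  7.08958693e-02,
        2.33946566e-02, -9.16017871e-05]), 'eef_pos': array([163.39135776, 524.92120173, 204.93492367]), 'eef_rot': array([-3.14052401e+00, -6.91455144e-05,  2.83983741e+00]), 'wrist_force': array([-0.43787361,  0.26195115,  0.65567244]), 'moment': array([-0.03523035, -0.01058707,  0.05667273]), 'finger_force': 0.0, 'finger_gap': 93.80472631128998}
```

View pics/top0.png

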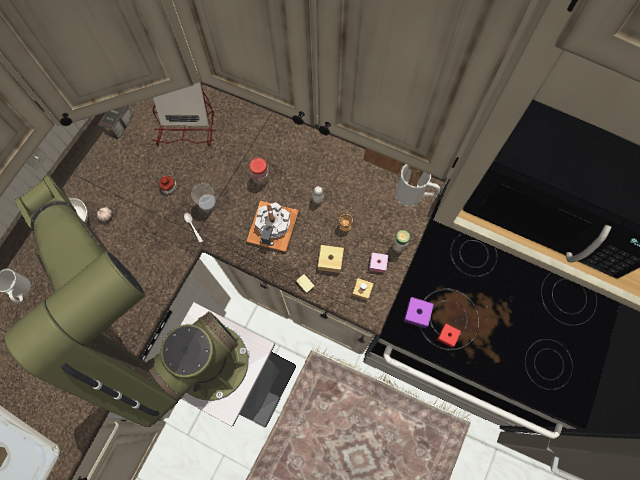

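View pics/scene0.png

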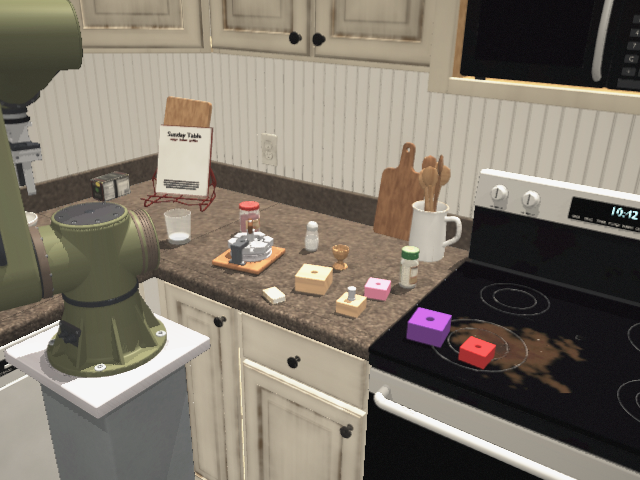

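The top view shows the press board at about (272,226), the small tan rest with the pin at (363,288), and the larger tan look-alike at (331,258). The scene view has the press at (250,250) and the pin at (351,295). Next I'll take close crops and measure.

Run:
```python
from h import *
t=cv2.imread('pics/top0.png'); s=cv2.imread('pics/scene0.png')
a=cv2.resize(t[195:260,235:310],None,fx=8,fy=8,interpolation=cv2.INTER_CUBIC)[:, :]
cv2.imwrite('pics/ct.png',a)
ct,cs=load('top0'),load('scene0')
def mask(img,lo,hi,box):
    h=cv2.cvtColor(img,cv2.COLOR_BGR2HSV); m=cv2.inRange(h,lo,hi); z=np.zeros_like(m);x0,y0,x1,y1=box; z[y0:y1,x0:x1]=m[y0:y1,x0:x1]; return z
# board orange
m=mask(t,(5,130,90),(18,255,255),(235,190,310,260))
pts=cv2.findNonZero(m); hull=cv2.convexHull(pts)[:,0]; print(len(pts))
W=np.array([onz(ct,p,12)[:2] for p in hull],np.float32); print('board',cv2.minAreaRect(W))
# rest top: tan
m=mask(t,(12,60,120),(28,200,255),(348,275,378,300))
pts=cv2.findNonZero(m); hull=cv2.convexHull(pts)[:,0]
W=np.array([onz(ct,p,30)[:2] for p in hull],np.float32); print('rest',len(pts),cv2.minAreaRect(W))
print('px head guess',onz(ct,(363,286),75), onz(cs,(351.5,290),75))
```

```text
744
board ((516.1215209960938, 38.669342041015625), (167.59902954101562, 150.38548278808594), 11.151297569274902)
rest 316 ((444.0335693359375, -349.5267028808594), (84.06293487548828, 99.65149688720703), 25.6083984375)
px head guess [ 434.81502447 -350.55475511   75.        ] [ 405.59088624 -370.75990935   75.        ]
```

View pics/ct.png

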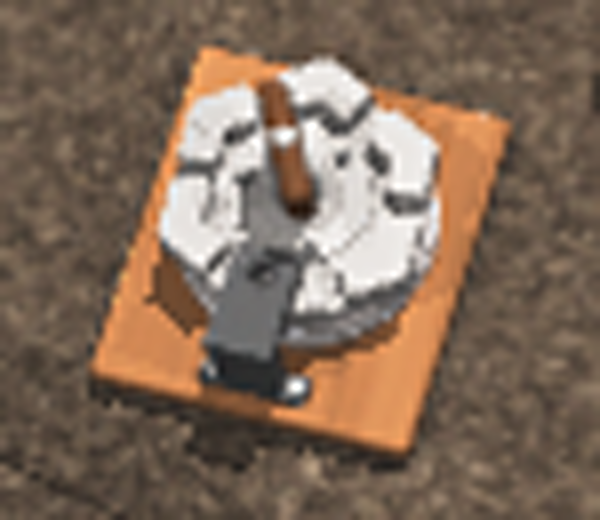

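Run:
```python
from h import *
t=cv2.imread('pics/top0.png'); s=cv2.imread('pics/scene0.png')
a=cv2.resize(s[225:275,205:295],None,fx=8,fy=8,interpolation=cv2.INTER_CUBIC)
b=cv2.resize(s[280:320,330:375],None,fx=4,fy=4,interpolation=cv2.INTER_CUBIC)
c=cv2.resize(t[272:302,345:380],None,fx=4,fy=4,interpolation=cv2.INTER_CUBIC)
o=np.zeros((600,800,3),np.uint8); o[:400,:720]=a; o[420:580,:180]=b; o[420:540,200:340]=c
cv2.imwrite('pics/cs.png',o)
```

```text
(no output)
```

View pics/cs.png

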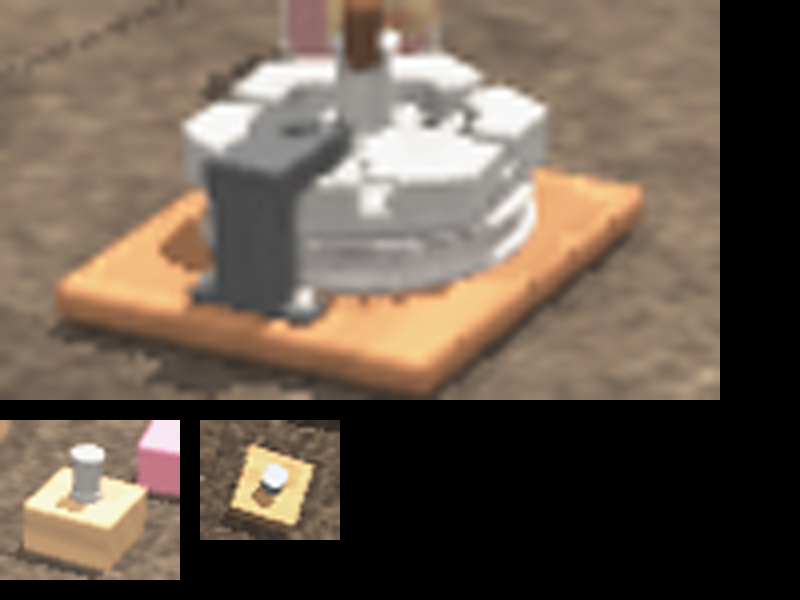

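The top crop shows the bracket hole at crop (262,268), which is image (267.3,228.1), with the bar running from (270,85) to (300,215). The scene crop shows the hole at (298,128), image (241.8,240.6), and the head top at (88,453), image (351.6,287.9). Next I'll triangulate these.

Run:
```python
from h import *
ct,cs=load('top0'),load('scene0')
def tri(a,b):
    o1,d1=ray(ct,a);o2,d2=ray(cs,b)
    A=np.c_[d1,-d2]; k=np.linalg.lstsq(A,o2-o1,rcond=None)[0]
    p,q=o1+k[0]*d1,o2+k[1]*d2; return np.round((p+q)/2,1),round(np.linalg.norm(p-q),1)
f=lambda p,s,o:((np.array(p)+.5)/s-.5+o)
bt=f((262,268),8,(235,195)); bs=f((298,128),8,(205,225))
print('bore',tri(bt,bs),onz(ct,bt,74),onz(cs,bs,74))
ht=f((73,55),4,(345,272)); hs=f((88,33),4,(330,280))
print('head',tri(ht,hs),onz(ct,ht,60),onz(cs,hs,60))
# rest by top corners scene/top
for p in((50,25),(114,41),(98,105),(33,90)): print('rest',onz(ct,f(p,4,(345,272)),30)[:2])
for p in((270,85),(300,215)): print('bar',onz(ct,f(p,8,(235,195)),116)[:2])
for p in((205,45),(512,122),(405,445),(93,370)): print('board',onz(ct,f(p,8,(235,195)),12)[:2])
# bracket top corners
for p in((232,247),(303,262),(270,357),(205,345)): print('brk',onz(ct,f(p,8,(235,195)),74)[:2])
# segmentation of bar (brown) in top
t=cv2.imread('pics/top0.png')[195:260,235:310]
```

```text
bore (array([480.1,  32.5,  71.9]), np.float64(0.5)) [479.593931    31.71407696  74.        ] [476.24662802  29.38511276  74.        ]
head (array([ 441.4, -349.2,   58.8]), np.float64(1.3)) [ 440.73447111 -348.75481658   60.        ] [ 439.93870043 -350.82424735   60.        ]
rest [ 464.67033527 -319.07630947]
rest [ 475.43496519 -374.19109315]
rest [ 418.48442894 -384.46484967]
rest [ 406.56188157 -329.62609645]
bar [542.80680212  56.52902849]
bar [495.05180822  16.43122822]
board [584.85374899 126.17795233]
board [611.63367019 -19.33655269]
board [451.72260346 -47.26482231]
board [422.36263653  94.75833449]
brk [482.57637878  48.12908559]
brk [489.79232625  17.00110507]
brk [444.83908085   9.14879973]
brk [437.50894806  36.97488057]
```

Bore is at about (479.5,31.5) and press yaw is about 0.195. The bar lies about 29° from press x, which puts the slot in the clockwise direction. The head is at (440.7,-349.5) and the sizes agree, so I'll move above the pin.

Request:
play_rows(
  translation=[
    [0.04,-0.05,0],
    [0.08,-0.1,0],
    [0.12,-0.15,0],
    [0.16,-0.2,0],
    [0.19,-0.255,0],
    [0.22,-0.31,0],
    [0.25,-0.365,0],
    [0.27,-0.42,0],
    [0.285,-0.475,0],
    [0.29,-0.53,0],
    [0.29,-0.585,0],
    [0.285,-0.64,0],
  ],
  yaw=[-0.18,-0.36,-0.54,-0.72,-0.9,-1.08,-1.26,-1.44,-1.62,-1.8,-1.98,-2.16],
  hand=0.6,
  force=15,
)

```text
clock: 1.6
eef_pos: [448.1, -116.7, 205.2]
eef_rot: [-3.141, 0.0, 0.674]
wrist_force: [0.9, 0.7, 0.3]
finger_gap: 56.8
finger_force: 0.0
```

Request:
play_rows(
  translation=[
    [-0.002,-0.055,0],
    [-0.004,-0.11,0],
    [-0.006,-0.165,0],
    [-0.008,-0.21,-0.03],
    [-0.008,-0.235,-0.065],
    [-0.008,-0.235,-0.095],
    [-0.008,-0.235,-0.095],
    [-0.008,-0.235,-0.095],
  ],
  yaw=[-0.12,-0.24,-0.36,-0.485,-0.485,-0.485,-0.485,-0.485],
)

```text
clock: 2.6
eef_pos: [441.0, -349.9, 111.7]
eef_rot: [3.141, -0.001, 0.195]
wrist_force: [0.9, 0.2, 0.3]
finger_gap: 56.6
finger_force: 0.0
```

Run:
```python
from h import *
a=snap('top','top1');b=snap('scene','sc1')
print(telemetry.read_state()['eef_pos'],telemetry.read_state()['eef_rot'])
t=cv2.imread('pics/top1.png'); s=cv2.imread('pics/sc1.png')
o=np.zeros((600,800,3),np.uint8)
o[:480,:400]=cv2.resize(t[250:310,340:390],None,fx=8,fy=8,interpolation=cv2.INTER_CUBIC)
o[:480,400:]=cv2.resize(s[260:320,325:375],None,fx=8,fy=8,interpolation=cv2.INTER_CUBIC)
cv2.imwrite('pics/c1.png',o)
```

```text
[ 441.095397   -350.02426773  112.02964906] [ 3.13976503e+00 -1.40034797e-03  1.95268458e-01]
```

View pics/c1.png

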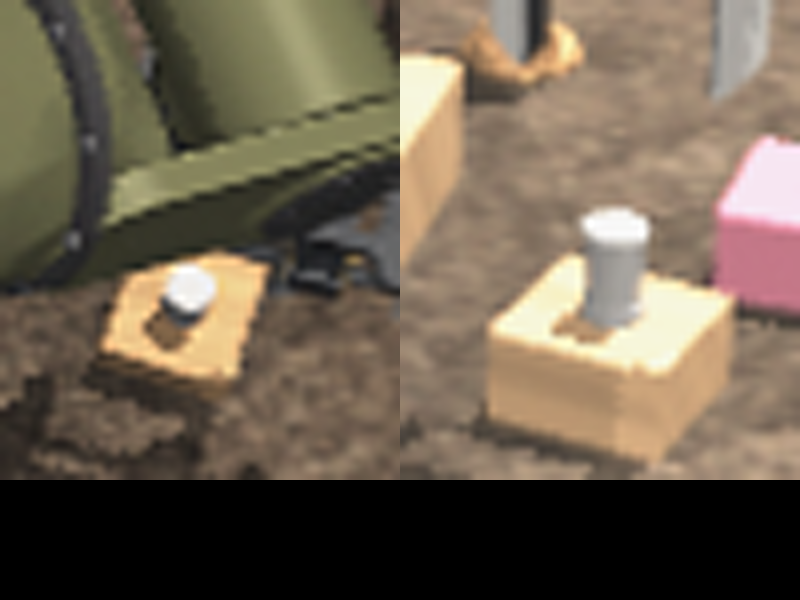

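The fingers straddle the pin: in the right half the tips are at about (520,65) and (740,95), and the head top is at (615,220). Descending to grip.

Request:
play_rows(
  translation=[
    [0,0,-0.03],
    [0,0,-0.055],
    [0,0,-0.07],
    [0,0,-0.077],
    [0,0,-0.077],
  ],
  yaw=[0,0,0,0,0],
)

```text
clock: 3.32
eef_pos: [440.7, -350.0, 33.8]
eef_rot: [3.141, -0.0, 0.195]
wrist_force: [0.1, -0.2, 0.3]
finger_gap: 56.5
finger_force: 0.0
```

Request:
play_rows(
  translation=[
    [0,0,0],
    [0,0,0],
    [0,0,0],
    [0,0,0],
    [0,0,0],
    [0,0,0],
  ],
  yaw=[0,0,0,0,0,0],
  hand=0.1,
  force=15,
)

```text
clock: 4.08
eef_pos: [440.5, -349.9, 33.5]
eef_rot: [3.141, -0.0, 0.195]
wrist_force: [-0.5, 1.0, 2.5]
finger_gap: 18.3
finger_force: 15.0
```

Request:
play_rows(
  translation=[
    [0,0,0.03],
    [0,0,0.08],
    [0,0,0.13],
    [0.005,0.05,0.15],
    [0.01,0.1,0.15],
    [0.015,0.15,0.15],
    [0.02,0.2,0.15],
    [0.025,0.25,0.15],
    [0.03,0.3,0.15],
    [0.035,0.345,0.15],
    [0.039,0.381,0.13],
    [0.039,0.381,0.11],
  ],
  yaw=[0,0,0,0,0,0,0,0,0,0,0,0],
)

```text
clock: 5.58
eef_pos: [479.5, 33.2, 142.9]
eef_rot: [-3.141, -0.0, 0.198]
wrist_force: [0.1, -0.2, -1.2]
finger_gap: 18.5
finger_force: 15.0
```

Request:
play_rows(
  translation=[
    [0,0,-0.01],
    [0,0,-0.02],
    [0,0,-0.027],
    [0,0,-0.027],
    [0,0,-0.027],
  ],
  yaw=[0,0,0,0,0],
)

```text
clock: 6.2
eef_pos: [479.7, 31.0, 116.8]
eef_rot: [3.141, -0.001, 0.195]
wrist_force: [0.2, 0.4, -0.1]
finger_gap: 18.9
finger_force: 15.0
```

Run:
```python
from h import *
a=snap('top','top2');b=snap('scene','sc2')
st=telemetry.read_state();print(st['eef_pos'],st['eef_rot'],st['finger_gap'],st['wrist_force'])
t=cv2.imread('pics/top2.png'); s=cv2.imread('pics/sc2.png')
o=np.zeros((600,800,3),np.uint8)
o[:520,:400]=cv2.resize(t[200:265,240:290],None,fx=8,fy=8,interpolation=cv2.INTER_CUBIC)
o[:520,400:]=cv2.resize(s[205:270,217:267],None,fx=8,fy=8,interpolation=cv2.INTER_CUBIC)
cv2.imwrite('pics/c2.png',o)
```

```text
[479.69872294  31.08748994 116.84632022] [ 3.14148232e+00 -7.16812891e-04  1.94687613e-01] 18.59765023182728 [-0.18492542 -0.18624478 -0.39593059]
```

View pics/c2.png

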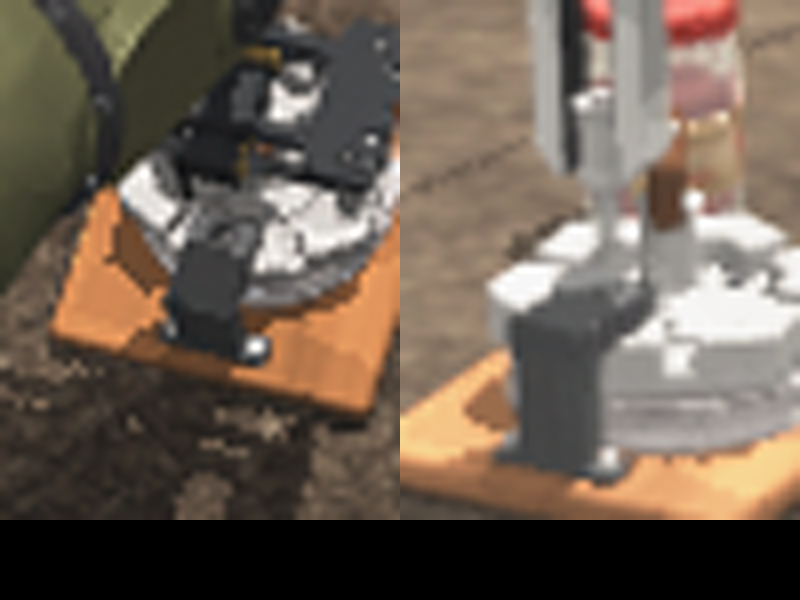

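In the right half the shaft stands at x≈604 with its tip at y≈258, and the hole is expected at (602,288), so sideways it is aligned within about 1 mm. I'll lower it by feel.

Request:
play_rows(
  translation=[
    [0,0,-0.006],
    [0,0,-0.012],
    [0,0,-0.015],
    [0,0,-0.017],
    [0,0,-0.017],
  ],
  yaw=[0,0,0,0,0],
)

```text
clock: 6.92
eef_pos: [479.4, 31.3, 99.6]
eef_rot: [-3.141, 0.0, 0.195]
wrist_force: [-3.3, 1.7, 3.7]
finger_gap: 18.6
finger_force: 15.0
```

Chamfer contact is pushing the tool toward -x,+y, so I'll shift that way.

Request:
play_rows(
  translation=[
    [-0.0008,0.0004,0],
    [-0.0015,0.0008,0],
    [-0.0015,0.0008,0],
    [-0.0015,0.0008,-0.002],
    [-0.0015,0.0008,-0.002],
  ],
  yaw=[0,0,0,0,0],
)

```text
clock: 7.55
eef_pos: [477.7, 32.0, 97.1]
eef_rot: [-3.141, 0.001, 0.195]
wrist_force: [-0.8, 1.8, -0.9]
finger_gap: 18.7
finger_force: 15.0
```

Dropping in with no z force. I'll go lower with a small +y shift.

Request:
play_rows(
  translation=[
    [-0.0002,0.0004,-0.001],
    [-0.0002,0.0004,-0.003],
    [-0.0002,0.0004,-0.005],
    [-0.0002,0.0004,-0.006],
    [-0.0002,0.0004,-0.006],
  ],
  yaw=[0,0,0,0,0],
)

```text
clock: 8.18
eef_pos: [477.6, 32.3, 91.3]
eef_rot: [-3.142, 0.0, 0.195]
wrist_force: [-1.6, 0.3, -1.1]
finger_gap: 18.6
finger_force: 15.0
```

Request:
play_rows(
  translation=[
    [-0.0004,0,-0.001],
    [-0.0004,0,-0.002],
    [-0.0004,0,-0.0025],
    [-0.0004,0,-0.0025],
  ],
  yaw=[0,0,0,0],
)

```text
clock: 8.68
eef_pos: [477.4, 32.3, 88.9]
eef_rot: [3.142, -0.0, 0.195]
wrist_force: [-1.2, -0.0, -1.1]
finger_gap: 18.7
finger_force: 15.0
```

Request:
play_rows(
  translation=[
    [0,0,0],
    [0,0,0],
    [0,0,0],
    [0,0,0],
  ],
  yaw=[0,0,0,0],
  hand=0.5,
)

```text
clock: 9.18
eef_pos: [477.4, 32.3, 89.0]
eef_rot: [3.142, -0.0, 0.195]
wrist_force: [0.1, -0.1, 0.5]
finger_gap: 46.9
finger_force: 0.0
```

Request:
play_rows(
  translation=[
    [0,0,0.04],
    [0,0,0.08],
    [0.01,0.002,0.08],
    [0.03,0.006,0.08],
    [0.047,0.009,0.08],
    [0.047,0.009,0.07],
    [0.047,0.009,0.07],
  ],
  yaw=[0,0,0.1,0.25,0.4,0.5,0.5],
  hand=0.6,
)

```text
clock: 10.05
eef_pos: [524.0, 41.3, 158.3]
eef_rot: [-3.141, 0.001, 0.694]
wrist_force: [-0.3, -0.1, 0.5]
finger_gap: 56.8
finger_force: 0.0
```

Run:
```python
from h import *
a=snap('top','top3');b=snap('scene','sc3')
st=telemetry.read_state();print(st['eef_pos'],st['eef_rot'],st['finger_gap'],st['wrist_force'],st['moment'])
t=cv2.imread('pics/top3.png'); s=cv2.imread('pics/sc3.png')
o=np.zeros((600,800,3),np.uint8)
o[:520,:400]=cv2.resize(t[200:265,240:290],None,fx=8,fy=8,interpolation=cv2.INTER_CUBIC)
o[:520,400:]=cv2.resize(s[205:270,217:267],None,fx=8,fy=8,interpolation=cv2.INTER_CUBIC)
cv2.imwrite('pics/c3.png',o)
# bar angle from first picture: brown dark mask
t=cv2.imread('pics/top0.png'); h=cv2.cvtColor(t,cv2.COLOR_BGR2HSV)
m=cv2.inRange(h,(0,100,40),(14,255,150)); z=np.zeros_like(m); z[203:224,265:276]=m[203:224,265:276]
p=cv2.findNonZero(z)[:,0]; W=np.array([onz(load('top0'),q,116)[:2] for q in p],np.float32)
print(len(p),cv2.minAreaRect(W),W.mean(0)); v=cv2.fitLine(W,cv2.DIST_L2,0,.01,.01).ravel(); print(v,np.arctan2(v[1],v[0]))
```

```text
[524.34181327  41.3278073  159.21073715] [ 3.14156658e+00 -5.90777495e-05  6.92345321e-01] 56.10272921172429 [-0.22324925  0.54328822  0.99678948] [-0.07084815  0.16151677 -0.0206193 ]
50 ((519.8842163085938, 36.68086242675781), (62.590850830078125, 11.52409839630127), 40.88338088989258) [518.53107  35.56302]
[  0.7588798    0.65123075 518.531       35.56302   ] 0.7092051
```

View pics/c3.png

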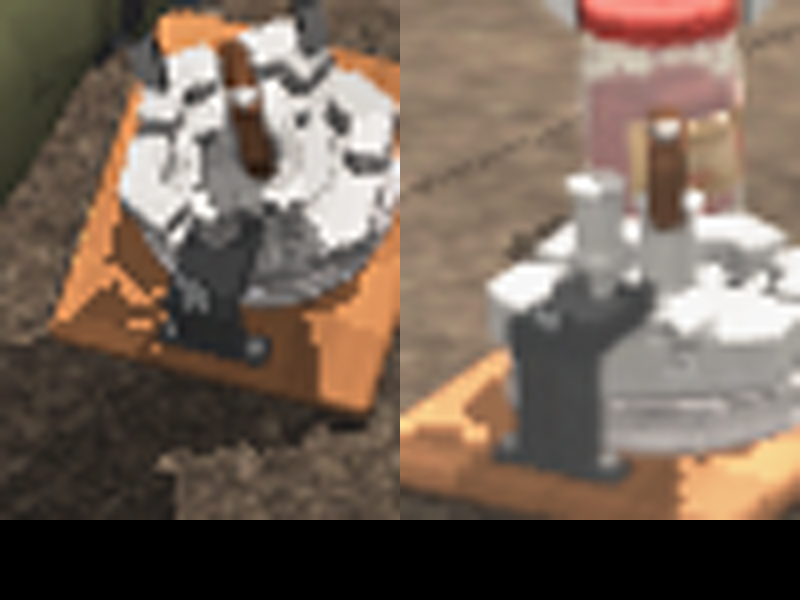

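The pin stands upright in the hole: in the right half the head is at (597,180-260) above the bracket. The bar is seen from (235,40) to (262,180) in the left half, with a bright spot at its middle. I'll check the axis against these.

Run:
```python
from h import *
ct,cs=load('top3'),load('scene0')
def tri(a,b):
    o1,d1=ray(ct,a);o2,d2=ray(cs,b)
    k=np.linalg.lstsq(np.c_[d1,-d2],o2-o1,rcond=None)[0]
    p,q=o1+k[0]*d1,o2+k[1]*d2; return np.round((p+q)/2,1),round(np.linalg.norm(p-q),1)
print(tri((269.9,211.7),(249.4,220.4)))
d=np.array([np.cos(.71),np.sin(.71),0]);C=np.array([525,41.5,0]);n=np.array([-d[1],d[0],0])
P=[C+[0,0,116],*[C+a*30*d+b*7*n+[0,0,z] for a,b,z in((-1,0,116),(1,0,116),(-1,0,88))]]
for c,o,x in((ct,(240,200),0),(cs,(217,205),400)): print(np.round((proj(c,P)-o+.5)*8+[x,0]))
# nut ring white outline centre in top0
```

```text
(array([523. ,  39.9, 117.3]), np.float64(0.7))
[[242.  94.]
 [257. 156.]
 [227.  32.]
 [264. 182.]]
[[665. 128.]
 [665. 159.]
 [665.  98.]
 [667. 234.]]
```

Axis confirmed at about (524.5,41). Descending on the bar.

Request:
play_rows(
  translation=[
    [0,0,-0.03],
    [0,0,-0.055],
    [0,0,-0.068],
    [0,0,-0.075],
    [0,0,-0.075],
  ],
  yaw=[0.01,0.015,0.015,0.015,0.015],
)

```text
clock: 10.78
eef_pos: [524.6, 41.3, 84.2]
eef_rot: [3.141, -0.0, 0.709]
wrist_force: [-0.2, -0.2, -0.3]
finger_gap: 56.5
finger_force: 0.0
```

Request:
play_rows(
  translation=[
    [0,0,0],
    [0,0,0],
    [0,0,0],
    [0,0,0],
    [0,0,0],
    [0,0,0],
  ],
  yaw=[0,0,0,0,0,0],
  hand=0.05,
  force=25,
)

```text
clock: 11.52
eef_pos: [524.4, 41.5, 84.1]
eef_rot: [-3.141, -0.0, 0.71]
wrist_force: [-2.7, 3.0, 3.1]
finger_gap: 21.7
finger_force: 25.0
```

Run:
```python
from h import *
st=telemetry.read_state();print({k:np.round(st[k],3) for k in st})
```

```text
{'clock': np.float64(11.525), 'joints': array([0.009, 0.382, 1.715, 0.   , 1.045, 0.87 ]), 'qd': array([-0.   , -0.   ,  0.001, -0.001,  0.   ,  0.002]), 'effort': array([ -1.324, -51.594, -30.522,  -0.494,  -0.674,  -0.   ]), 'eef_pos': array([524.353,  41.473,  84.1  ]), 'eef_rot': array([-3.141, -0.   ,  0.71 ]), 'wrist_force': array([-2.736,  3.01 ,  3.05 ]), 'moment': array([ 0.376,  0.603, -0.026]), 'finger_force': np.float64(25.001), 'finger_gap': np.float64(21.688)}
```

A gap of 21.7 mm suggests the tips are squeezing the round stem below the bar. I'll open, raise 8 mm and regrip.

Request:
play_rows(
  translation=[
    [0,0,0],
    [0,0,0],
    [0,0,0.004],
    [0,0,0.008],
    [0,0,0.008],
  ],
  yaw=[0,0,0,0,0],
  hand=0.4,
)

```text
clock: 12.15
eef_pos: [524.6, 41.3, 92.4]
eef_rot: [3.141, -0.001, 0.71]
wrist_force: [0.1, -0.3, 0.3]
finger_gap: 37.8
finger_force: 0.0
```

Request:
play_rows(
  translation=[
    [0,0,0],
    [0,0,0],
    [0,0,0],
    [0,0,0],
    [0,0,0],
  ],
  yaw=[0,0,0,0,0],
  hand=0.05,
  force=25,
)

```text
clock: 12.78
eef_pos: [524.2, 41.5, 91.8]
eef_rot: [-3.141, 0.0, 0.71]
wrist_force: [-1.4, 2.3, 0.7]
finger_gap: 13.8
finger_force: 25.0
```

```bash
cat > st.py <<'E'
from h import *
st=telemetry.read_state();print({k:np.round(st[k],3).tolist() for k in ('clock','joints','eef_pos','eef_rot','wrist_force','moment','finger_gap','finger_force','effort')})
E
python3 st.py
```

```text
{'clock': 12.775, 'joints': [0.009, 0.372, 1.709, 0.0, 1.062, 0.87], 'eef_pos': [524.225, 41.463, 91.84], 'eef_rot': [-3.141, 0.0, 0.71], 'wrist_force': [-1.377, 2.308, 0.663], 'moment': [0.245, 0.453, 0.036], 'finger_gap': 13.849, 'finger_force': 25.0, 'effort': [-1.016, -53.03, -31.724, -0.339, -0.438, 0.001]}
```

On the bar now with a 13.8 mm gap. I'll turn slowly clockwise.

Request:
play_rows(
  translation=[
    [0,0,0],
    [0,0,0],
    [0,0,0],
    [0,0,0],
    [0,0,0],
    [0,0,0],
    [0,0,0],
    [0,0,0],
    [0,0,0],
  ],
  yaw=[-0.02,-0.04,-0.06,-0.08,-0.1,-0.12,-0.14,-0.16,-0.18],
)

```text
clock: 13.9
eef_pos: [524.2, 41.5, 91.8]
eef_rot: [-3.141, 0.0, 0.529]
wrist_force: [-4.2, 4.3, 1.0]
finger_gap: 13.7
finger_force: 25.0
```

```bash
python3 st.py
```

```text
{'clock': 13.9, 'joints': [0.009, 0.371, 1.709, 0.0, 1.062, 1.051], 'eef_pos': [524.191, 41.5, 91.845], 'eef_rot': [-3.141, 0.0, 0.529], 'wrist_force': [-4.217, 4.329, 1.044], 'moment': [0.769, 0.808, 0.147], 'finger_gap': 13.691, 'finger_force': 25.014, 'effort': [-2.565, -53.384, -32.807, -0.836, -0.952, -0.168]}
```

Request:
play_rows(
  translation=[
    [-0.0002,0.0002,0],
    [-0.0003,0.0003,0],
    [-0.0003,0.0003,0],
    [-0.0003,0.0003,0],
    [-0.0003,0.0003,0],
    [-0.0003,0.0003,0],
  ],
  yaw=[-0.01,-0.02,-0.03,-0.04,-0.05,-0.06],
)

```text
clock: 14.65
eef_pos: [524.2, 41.5, 91.9]
eef_rot: [3.141, -0.0, 0.469]
wrist_force: [0.5, 1.4, -5.5]
finger_gap: 13.7
finger_force: 25.0
```

```bash
cat >> st.py <<'E'
c=snap('scene','s%d'%int(st['clock']*100)); 
g=lambda f: cv2.cvtColor(load(f)['pixels'],cv2.COLOR_RGB2GRAY)[222:242,236:246].astype(int)
# head top row: bright edge along the pin's columns
im=g('s%d'%int(st['clock']*100)); print('col profile',im[:,5].tolist(), 'diff to sc3',np.abs(im-g('sc3')).mean().round(1))
E
python3 st.py
```

```text
{'clock': 14.65, 'joints': [0.009, 0.371, 1.709, -0.0, 1.061, 1.111], 'eef_pos': [524.162, 41.539, 91.883], 'eef_rot': [3.141, -0.0, 0.469], 'wrist_force': [0.537, 1.376, -5.499], 'moment': [0.126, -0.022, 0.154], 'finger_gap': 13.664, 'finger_force': 25.011, 'effort': [-0.576, -55.394, -32.297, -0.081, 0.189, -0.012]}
col profile [124, 125, 125, 125, 128, 180, 191, 178, 153, 154, 156, 157, 141, 137, 137, 157, 144, 139, 136, 135] diff to sc3 23.4
```

Request:
play_rows(
  translation=[
    [0,0,0],
    [0,0,0],
    [0,0,0],
    [0,0,0],
    [0,0,0],
    [0,0,0],
  ],
  yaw=[-0.01,-0.02,-0.03,-0.04,-0.05,-0.06],
)

```text
clock: 15.45
eef_pos: [524.1, 41.6, 91.9]
eef_rot: [3.142, -0.0, 0.409]
wrist_force: [2.4, -0.5, -7.8]
finger_gap: 14.1
finger_force: 25.0
```

```bash
python3 st.py
```

```text
{'clock': 15.45, 'joints': [0.01, 0.371, 1.709, -0.0, 1.061, 1.171], 'eef_pos': [524.112, 41.597, 91.921], 'eef_rot': [3.142, -0.0, 0.409], 'wrist_force': [2.388, -0.473, -7.765], 'moment': [-0.121, -0.387, 0.152], 'finger_gap': 14.089, 'finger_force': 25.01, 'effort': [0.145, -56.729, -32.386, 0.203, 0.707, -0.012]}
col profile [121, 125, 125, 125, 127, 180, 194, 176, 150, 152, 157, 155, 139, 137, 138, 162, 145, 140, 136, 134] diff to sc3 23.2
```

Request:
play_rows(
  translation=[
    [0,0,-0.0002],
    [-0.0001,0,-0.0004],
    [-0.0001,0,-0.0004],
    [-0.0001,0,-0.0004],
    [-0.0001,0,-0.0004],
    [-0.0001,0,-0.0004],
  ],
  yaw=[-0.01,-0.02,-0.03,-0.04,-0.05,-0.06],
)

```text
clock: 16.25
eef_pos: [524.1, 41.6, 91.8]
eef_rot: [3.141, -0.0, 0.349]
wrist_force: [0.5, -0.7, 2.8]
finger_gap: 14.0
finger_force: 25.0
```

```bash
python3 st.py
```

```text
{'clock': 16.25, 'joints': [0.01, 0.371, 1.71, -0.0, 1.06, 1.231], 'eef_pos': [524.128, 41.612, 91.817], 'eef_rot': [3.141, -0.0, 0.349], 'wrist_force': [0.538, -0.692, 2.769], 'moment': [-0.211, 0.155, 0.166], 'finger_gap': 14.008, 'finger_force': 25.013, 'effort': [0.268, -51.499, -29.948, 0.297, -0.075, -0.011]}
col profile [125, 122, 124, 125, 127, 181, 194, 181, 150, 152, 156, 155, 140, 138, 138, 156, 145, 140, 137, 136] diff to sc3 23.4
```

Request:
play_rows(
  translation=[
    [0,0,0],
    [0,0,0],
    [0,0,0],
    [0,0,0],
    [0,0,0],
    [0,0,0],
  ],
  yaw=[-0.01,-0.02,-0.03,-0.04,-0.05,-0.06],
)

```text
clock: 17.05
eef_pos: [524.1, 41.7, 91.8]
eef_rot: [3.142, -0.0, 0.289]
wrist_force: [-1.3, -1.0, 5.0]
finger_gap: 13.7
finger_force: 25.0
```

```bash
python3 st.py
```

```text
{'clock': 17.05, 'joints': [0.01, 0.371, 1.71, 0.0, 1.06, 1.291], 'eef_pos': [524.11, 41.658, 91.799], 'eef_rot': [3.142, -0.0, 0.289], 'wrist_force': [-1.268, -0.963, 4.956], 'moment': [-0.105, 0.27, 0.105], 'finger_gap': 13.735, 'finger_force': 25.013, 'effort': [0.147, -50.1, -29.238, 0.252, -0.244, -0.011]}
col profile [128, 125, 125, 125, 126, 182, 194, 181, 150, 151, 154, 155, 141, 138, 138, 155, 144, 140, 136, 135] diff to sc3 23.8
```

Request:
play_rows(
  translation=[
    [0,0,0],
    [0,0,0],
    [0,0,0],
    [0,0,0],
    [0,0,0],
    [0,0,0],
  ],
  yaw=[-0.01,-0.02,-0.03,-0.04,-0.05,-0.06],
)

```text
clock: 17.85
eef_pos: [524.1, 41.7, 91.8]
eef_rot: [3.142, -0.0, 0.229]
wrist_force: [-0.3, -0.3, 5.7]
finger_gap: 13.4
finger_force: 25.0
```

```bash
python3 st.py
```

```text
{'clock': 17.85, 'joints': [0.01, 0.371, 1.71, 0.0, 1.061, 1.351], 'eef_pos': [524.117, 41.689, 91.819], 'eef_rot': [3.142, -0.0, 0.229], 'wrist_force': [-0.26, -0.308, 5.711], 'moment': [-0.09, 0.324, 0.131], 'finger_gap': 13.392, 'finger_force': 25.013, 'effort': [0.022, -50.085, -29.256, 0.198, -0.262, -0.012]}
col profile [127, 124, 124, 125, 127, 180, 194, 184, 147, 149, 155, 156, 142, 137, 138, 155, 146, 140, 135, 135] diff to sc3 22.4
```

Run:
```python
from h import *
s=cv2.imread('pics/s1785.png'); s3=cv2.imread('pics/sc3.png')
f=lambda i:cv2.resize(i[205:270,217:267],None,fx=8,fy=8,interpolation=cv2.INTER_CUBIC)
cv2.imwrite('pics/c4.png',np.hstack([f(s3),f(s)]))
```

```text
(no output)
```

View pics/c4.png

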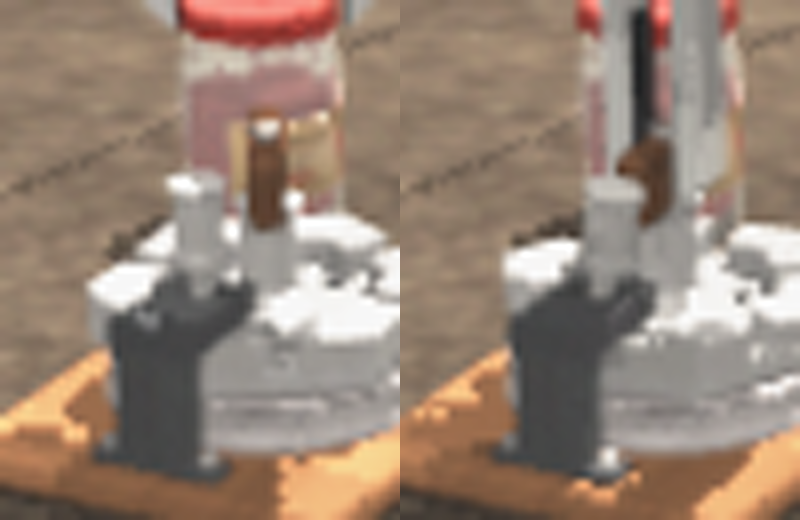

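In the right half the head top is still at y≈182, unchanged from before, so the pin is still on the rim. I'll keep turning.

Request:
play_rows(
  translation=[
    [0,0,0],
    [0,0,0],
    [0,0,0],
    [0,0,0],
    [0,0,0],
    [0,0,0],
  ],
  yaw=[-0.01,-0.02,-0.03,-0.04,-0.05,-0.06],
)

```text
clock: 18.65
eef_pos: [524.1, 41.7, 91.8]
eef_rot: [-3.142, -0.001, 0.169]
wrist_force: [-0.4, -0.2, 6.1]
finger_gap: 14.5
finger_force: 25.0
```

```bash
python3 st.py
```

```text
{'clock': 18.65, 'joints': [0.01, 0.371, 1.71, 0.0, 1.061, 1.411], 'eef_pos': [524.13, 41.705, 91.849], 'eef_rot': [-3.142, -0.001, 0.169], 'wrist_force': [-0.394, -0.189, 6.083], 'moment': [-0.086, 0.282, 0.149], 'finger_gap': 14.462, 'finger_force': 25.013, 'effort': [-0.101, -50.075, -29.271, 0.143, -0.275, -0.013]}
col profile [125, 126, 124, 124, 126, 181, 194, 183, 146, 151, 156, 156, 142, 138, 139, 150, 139, 136, 134, 135] diff to sc3 21.2
```

Request:
play_rows(
  translation=[
    [0,0,0],
    [0,0,0],
    [0,0,0],
    [0,0,0],
    [0,0,0],
    [0,0,0],
  ],
  yaw=[-0.01,-0.02,-0.03,-0.04,-0.05,-0.06],
)

```text
clock: 19.45
eef_pos: [524.1, 41.7, 91.8]
eef_rot: [-3.141, -0.0, 0.109]
wrist_force: [-1.2, -0.6, 5.2]
finger_gap: 14.0
finger_force: 25.0
```

```bash
python3 st.py
```

```text
{'clock': 19.45, 'joints': [0.01, 0.371, 1.71, 0.0, 1.061, 1.471], 'eef_pos': [524.106, 41.733, 91.833], 'eef_rot': [-3.141, -0.0, 0.109], 'wrist_force': [-1.188, -0.589, 5.218], 'moment': [-0.036, 0.348, 0.127], 'finger_gap': 14.036, 'finger_force': 25.012, 'effort': [-0.224, -50.067, -29.277, 0.087, -0.285, -0.016]}
col profile [124, 125, 126, 125, 125, 127, 127, 139, 179, 190, 180, 154, 148, 148, 149, 149, 150, 149, 174, 152] diff to sc3 26.8
```

The pin has dropped: the head top moved down 3.3 px, which is about 10 mm. I'll continue gently toward solid contact.

Request:
play_rows(
  translation=[
    [0,0,0],
    [0,0,0],
    [0,0,0],
    [0,0,0],
  ],
  yaw=[-0.005,-0.01,-0.015,-0.02],
)

```text
clock: 20.0
eef_pos: [524.1, 41.8, 91.8]
eef_rot: [-3.141, -0.0, 0.089]
wrist_force: [-1.4, 0.8, 4.8]
finger_gap: 14.0
finger_force: 25.0
```

```bash
python3 st.py | cut -c1-420
```

```text
{'clock': 20.0, 'joints': [0.01, 0.371, 1.71, 0.0, 1.061, 1.491], 'eef_pos': [524.105, 41.765, 91.842], 'eef_rot': [-3.141, -0.0, 0.089], 'wrist_force': [-1.389, 0.803, 4.837], 'moment': [0.013, 0.271, 0.149], 'finger_gap': 13.961, 'finger_force': 25.012, 'effort': [-0.259, -50.066, -29.28, 0.07, -0.287, 0.067]}
col profile [126, 126, 124, 124, 125, 125, 127, 138, 180, 190, 180, 154, 148, 149, 150, 149, 149, 149, 173, 153] diff to sc3 26.6
```

Request:
play_rows(
  translation=[
    [0,0,0],
    [0,0,0],
    [0,0,0],
    [0,0,0],
  ],
  yaw=[-0.005,-0.01,-0.015,-0.02],
)

```text
clock: 20.55
eef_pos: [524.1, 41.7, 91.8]
eef_rot: [-3.141, -0.0, 0.069]
wrist_force: [-0.9, 0.8, 7.6]
finger_gap: 14.0
finger_force: 25.0
```

```bash
python3 st.py | cut -c1-300
```

```text
{'clock': 20.55, 'joints': [0.01, 0.371, 1.71, 0.0, 1.061, 1.511], 'eef_pos': [524.082, 41.742, 91.814], 'eef_rot': [-3.141, -0.0, 0.069], 'wrist_force': [-0.892, 0.835, 7.646], 'moment': [0.006, 0.354, 0.169], 'finger_gap': 13.957, 'finger_force': 25.016, 'effort': [-0.313, -50.065, -29.279, 0.065,
col profile [126, 125, 125, 123, 123, 123, 123, 140, 182, 191, 178, 153, 148, 147, 146, 147, 146, 147, 174, 156] diff to sc3 27.1
```

Request:
play_rows(
  translation=[
    [0,0,0],
    [0,0,0],
    [0,0,0],
  ],
  yaw=[-0.005,-0.01,-0.015],
)

```text
clock: 20.98
eef_pos: [524.1, 41.8, 91.8]
eef_rot: [-3.141, -0.0, 0.054]
wrist_force: [0.1, 0.1, 5.8]
finger_gap: 13.7
finger_force: 25.0
```

```bash
python3 st.py | cut -c1-300
```

```text
{'clock': 20.975, 'joints': [0.01, 0.371, 1.71, 0.0, 1.061, 1.526], 'eef_pos': [524.103, 41.779, 91.839], 'eef_rot': [-3.141, -0.0, 0.054], 'wrist_force': [0.07, 0.137, 5.803], 'moment': [0.009, 0.341, 0.161], 'finger_gap': 13.675, 'finger_force': 25.016, 'effort': [-0.344, -50.065, -29.281, 0.051, 
col profile [125, 124, 123, 122, 123, 122, 123, 150, 184, 190, 170, 143, 144, 144, 145, 145, 145, 144, 173, 156] diff to sc3 26.4
```

Request:
play_rows(
  translation=[
    [0,0,0],
    [0,0,0],
    [0,0,0],
  ],
  yaw=[-0.005,-0.01,-0.015],
)

```text
clock: 21.4
eef_pos: [524.1, 41.8, 91.9]
eef_rot: [-3.141, -0.0, 0.039]
wrist_force: [-1.2, 0.4, 5.3]
finger_gap: 13.7
finger_force: 25.0
```

```bash
python3 st.py | cut -c1-300
```

```text
{'clock': 21.4, 'joints': [0.01, 0.371, 1.71, 0.0, 1.061, 1.541], 'eef_pos': [524.114, 41.768, 91.852], 'eef_rot': [-3.141, -0.0, 0.039], 'wrist_force': [-1.221, 0.411, 5.312], 'moment': [0.017, 0.289, 0.266], 'finger_gap': 13.69, 'finger_force': 25.042, 'effort': [-0.421, -50.072, -29.282, 0.093, -
col profile [126, 125, 123, 122, 121, 121, 121, 149, 185, 191, 179, 156, 146, 145, 145, 147, 146, 144, 174, 156] diff to sc3 26.7
```

The moment is rising (0.27 N m, against 0.15 from friction), so contact has begun. I'll use finer steps.

Request:
play_rows(
  translation=[
    [0,0,0],
    [0,0,0],
  ],
  yaw=[-0.003,-0.003],
)

```text
clock: 21.7
eef_pos: [524.1, 41.8, 91.8]
eef_rot: [-3.141, -0.0, 0.037]
wrist_force: [-1.4, -0.0, 5.3]
finger_gap: 13.9
finger_force: 25.1
```

```bash
python3 st.py | cut -c1-300
```

```text
{'clock': 21.7, 'joints': [0.01, 0.371, 1.71, 0.0, 1.061, 1.544], 'eef_pos': [524.1, 41.778, 91.828], 'eef_rot': [-3.141, -0.0, 0.037], 'wrist_force': [-1.385, -0.049, 5.251], 'moment': [0.055, 0.324, 0.301], 'finger_gap': 13.885, 'finger_force': 25.054, 'effort': [-0.433, -50.07, -29.281, 0.107, -0
col profile [126, 125, 123, 120, 121, 121, 121, 150, 185, 191, 180, 155, 146, 145, 145, 145, 147, 144, 173, 156] diff to sc3 26.6
```

Request:
play_rows(
  translation=[
    [0,0,0],
    [0,0,0],
    [0,0,0],
  ],
  yaw=[-0.004,-0.008,-0.008],
)

```text
clock: 22.12
eef_pos: [524.1, 41.8, 91.8]
eef_rot: [-3.141, -0.0, 0.029]
wrist_force: [-0.4, 0.5, 6.1]
finger_gap: 13.8
finger_force: 25.1
```

```bash
python3 st.py | cut -c1-300
```

```text
{'clock': 22.125, 'joints': [0.01, 0.371, 1.71, 0.0, 1.061, 1.552], 'eef_pos': [524.101, 41.771, 91.839], 'eef_rot': [-3.141, -0.0, 0.029], 'wrist_force': [-0.443, 0.475, 6.07], 'moment': [0.028, 0.325, 0.368], 'finger_gap': 13.764, 'finger_force': 25.111, 'effort': [-0.48, -50.075, -29.28, 0.143, -
col profile [126, 125, 124, 121, 121, 121, 121, 149, 184, 191, 180, 156, 146, 144, 145, 145, 147, 145, 173, 155] diff to sc3 26.7
```

Request:
play_rows(
  translation=[
    [0,0,0],
    [0,0,0],
    [0,0,0],
    [0,0,0],
  ],
  yaw=[-0.004,-0.008,-0.012,-0.012],
)

```text
clock: 22.68
eef_pos: [524.1, 41.8, 91.8]
eef_rot: [-3.142, -0.0, 0.017]
wrist_force: [-0.3, 0.0, 5.6]
finger_gap: 13.9
finger_force: 25.3
```

```bash
python3 st.py | cut -c1-300
```

```text
{'clock': 22.675, 'joints': [0.01, 0.371, 1.71, 0.0, 1.061, 1.564], 'eef_pos': [524.102, 41.76, 91.83], 'eef_rot': [-3.142, -0.0, 0.017], 'wrist_force': [-0.264, 0.022, 5.565], 'moment': [0.053, 0.309, 0.426], 'finger_gap': 13.87, 'finger_force': 25.26, 'effort': [-0.538, -50.077, -29.277, 0.191, -0
col profile [126, 126, 123, 121, 121, 121, 121, 148, 184, 193, 182, 156, 145, 144, 144, 146, 146, 144, 174, 156] diff to sc3 26.5
```

Request:
play_rows(
  translation=[
    [0,0,0],
    [0,0,0],
    [0,0,0],
    [0,0,0],
  ],
  yaw=[-0.004,-0.008,-0.012,-0.012],
)

```text
clock: 23.22
eef_pos: [524.1, 41.8, 91.8]
eef_rot: [-3.142, -0.0, 0.005]
wrist_force: [0.1, 0.1, 5.4]
finger_gap: 14.3
finger_force: 25.5
```

```bash
python3 st.py | cut -c1-300
```

```text
{'clock': 23.225, 'joints': [0.01, 0.371, 1.71, 0.0, 1.06, 1.576], 'eef_pos': [524.114, 41.764, 91.839], 'eef_rot': [-3.142, -0.0, 0.005], 'wrist_force': [0.122, 0.054, 5.371], 'moment': [-0.041, 0.25, 0.483], 'finger_gap': 14.323, 'finger_force': 25.484, 'effort': [-0.593, -50.077, -29.274, 0.233, 
col profile [124, 125, 124, 120, 121, 121, 122, 140, 182, 192, 181, 155, 144, 144, 145, 145, 145, 144, 175, 156] diff to sc3 26.4
```

Solid contact at about 7 N. Releasing and lifting clear.

Request:
play_rows(
  translation=[
    [0,0,0],
    [0,0,0],
    [0,0,0],
    [0,0,0],
    [0,0,0.02],
    [0,0,0.06],
    [0,0,0.11],
    [0,0,0.14],
    [0,0,0.14],
  ],
  yaw=[0,0,0,0,0,0,0,0,0],
  hand=0.4,
)

```text
clock: 24.4
eef_pos: [524.7, 41.7, 233.6]
eef_rot: [-3.142, -0.004, 0.005]
wrist_force: [0.3, -0.1, -1.6]
finger_gap: 37.5
finger_force: 0.0
```

```bash
python3 st.py | cut -c1-300
python3 - <<'E'
from h import *
c=snap('scene','end'); cv2.imwrite('pics/ce.png',cv2.resize(cv2.imread('pics/end.png')[180:330,120:440],None,fx=2.5,fy=2.5,interpolation=cv2.INTER_CUBIC))
E
```

```text
{'clock': 24.4, 'joints': [0.01, 0.224, 1.551, 0.0, 1.363, 1.576], 'eef_pos': [524.702, 41.651, 233.57], 'eef_rot': [-3.142, -0.004, 0.005], 'wrist_force': [0.289, -0.052, -1.637], 'moment': [-0.008, 0.096, 0.056], 'finger_gap': 37.489, 'finger_force': 0.0, 'effort': [0.025, -51.818, -38.35, 0.016, 
col profile [124, 125, 123, 119, 120, 120, 120, 206, 247, 227, 177, 153, 153, 155, 154, 154, 154, 149, 200, 170] diff to sc3 30.8
```

View pics/ce.png

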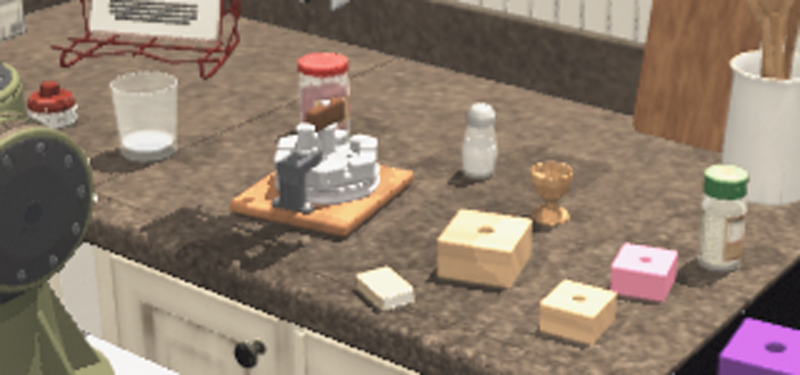

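The pin sits low in the bracket at about (305,140), the bar is free, the rest is empty, and all the bystanders look undisturbed. Handing in.

```bash
python3 -c "
from cell import manip; print(manip.sign_off())"
```

```text
the job is handed in; nothing more can be done
None
```

The job is handed in: the pin is fully home in the bracket's hole, the nut was turned clockwise until solid against it at about 7 N (estimated from the wrist moment), the gripper is clear, and the bystanders look undisturbed.

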